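Sort model courtyard blocks by how hard they drag

TASK

These three cream courtyard blocks look alike but stand on different hidden feet (rubber, card, felt): slide them a little over the city model's base board to feel how hard each drags. Slide the one that drags hardest onto the blue plot and the one that slides most easily onto the orange plot, each centred and square on its plot; the in-between one stays on the board, well clear of both plots. Slide them only, never lifting or tipping a block, and leave the three loose model houses where they are.

Things in the scene. Friction and masses are not known exactly. Their poses are not given: they have to be found in the camera images.
- block_p_mid (a point): one of three identical-looking cream courtyard blocks: hard square ring 90 x 90 mm, 40 mm tall, 0.36 to 0.72 kg, with a 54 x 54 mm courtyard open right through (walls 18 mm), on four 4 mm feet hidden beneath (part of the 40). Point: centre of the courtyard, 20 mm above the board; x, y along its sides, z up. One has rubber, one card, one felt feet, which is not told; rubber feet are under the heaviest, felt under the lightest
- block_q_mid (a point): one of three identical-looking cream courtyard blocks: hard square ring 90 x 90 mm, 40 mm tall, 0.36 to 0.72 kg, with a 54 x 54 mm courtyard open right through (walls 18 mm), on four 4 mm feet hidden beneath (part of the 40). Point: centre of the courtyard, 20 mm above the board; x, y along its sides, z up. One has rubber, one card, one felt feet, which is not told; rubber feet are under the heaviest, felt under the lightest
- block_r_mid (a point): one of three identical-looking cream courtyard blocks: hard square ring 90 x 90 mm, 40 mm tall, 0.36 to 0.72 kg, with a 54 x 54 mm courtyard open right through (walls 18 mm), on four 4 mm feet hidden beneath (part of the 40). Point: centre of the courtyard, 20 mm above the board; x, y along its sides, z up. One has rubber, one card, one felt feet, which is not told; rubber feet are under the heaviest, felt under the lightest
- plot_blue: the blue plot, a flat coloured square 120 x 120 mm printed on the board (no raised edge); origin at its centre on the board's top, x and y along its sides. It lies at its own angle
- plot_orange: the orange plot, a flat coloured square 120 x 120 mm printed on the board (no raised edge); origin at its centre on the board's top, x and y along its sides. It lies at its own angle
- board: white base board, 460 (x) x 1000 (y) x 8 mm, fixed on the table, top 8 mm above it; origin at its underside's centre. Slow drag over it: about 0.6 N on felt feet, 2.3 N on card, 6.7 N on rubber, all together up to 20 % more or less from day to day. A fixed row of model buildings up to 56 mm tall lines its far edge
- house_l: cream L-shaped model house: a bar 90 x 30 mm centred on the origin and a wing 30 mm wide reaching 55 mm to +y at its +x end, 34 mm tall, cast, about 0.2 kg, loose on the board; a bystander to be left where it is; origin at its underside, x along its length
- house_bar: cream bar-shaped model house 100 x 32 mm, 30 mm tall, 40 mm at its +x end, cast, about 0.2 kg, loose on the board; a bystander to be left where it is; origin at its underside, x along its length
- house_tower: cream square model tower 42 x 42 mm, 50 mm tall, cast, about 0.2 kg, loose on the board; a bystander to be left where it is; origin at its underside, x along its length
Things that resemble listed ones, but are neither listed nor needed, are in the scene too. Leave any red look-alike of the part that bears block_q_mid alone.

How it is judged:
At the end, for the whole second after the job is handed in: Hardest-dragging block on the blue plot and easiest-sliding one on the orange plot, each within 16 mm of the plot's centre along each side and 0.2 rad of square (any quarter turn); third block's centre over 100 mm from both plots' centres; all flat on the board, at rest (((contact force between block_p and board between 5.85 and 7.5 N and x of block_p_mid in the frame of plot_blue between -0.016 and 0.016 m and y of block_p_mid in the frame of plot_blue between -0.016 and 0.016 m and (angle between the x axis of block_p_mid and the x axis of plot_blue, either way round below 0.2 rad or angle between the x axis of block_p_mid and the y axis of plot_blue, either way round below 0.2 rad)) or (contact force between block_q and board between 5.85 and 7.5 N and x of block_q_mid in the frame of plot_blue between -0.016 and 0.016 m and y of block_q_mid in the frame of plot_blue between -0.016 and 0.016 m and (angle between the x axis of block_q_mid and the x axis of plot_blue, either way round below 0.2 rad or angle between the x axis of block_q_mid and the y axis of plot_blue, either way round below 0.2 rad)) or (contact force between block_r and board between 5.85 and 7.5 N and x of block_r_mid in the frame of plot_blue between -0.016 and 0.016 m and y of block_r_mid in the frame of plot_blue between -0.016 and 0.016 m and (angle between the x axis of block_r_mid and the x axis of plot_blue, either way round below 0.2 rad or angle between the x axis of block_r_mid and the y axis of plot_blue, either way round below 0.2 rad))) and ((contact force between block_p and board between 4.4 and 5.85 N and horizontal distance between block_p_mid and plot_blue above 0.1 m and horizontal distance between block_p_mid and plot_orange above 0.1 m) or (contact force between block_q and board between 4.4 and 5.85 N and horizontal distance between block_q_mid and plot_blue above 0.1 m and horizontal distance between block_q_mid and plot_orange above 0.1 m) or (contact force between block_r and board between 4.4 and 5.85 N and horizontal distance between block_r_mid and plot_blue above 0.1 m and horizontal distance between block_r_mid and plot_orange above 0.1 m)) and ((contact force between block_p and board between 3 and 4.4 N and x of block_p_mid in the frame of plot_orange between -0.016 and 0.016 m and y of block_p_mid in the frame of plot_orange between -0.016 and 0.016 m and (angle between the x axis of block_p_mid and the x axis of plot_orange, either way round below 0.2 rad or angle between the x axis of block_p_mid and the y axis of plot_orange, either way round below 0.2 rad)) or (contact force between block_q and board between 3 and 4.4 N and x of block_q_mid in the frame of plot_orange between -0.016 and 0.016 m and y of block_q_mid in the frame of plot_orange between -0.016 and 0.016 m and (angle between the x axis of block_q_mid and the x axis of plot_orange, either way round below 0.2 rad or angle between the x axis of block_q_mid and the y axis of plot_orange, either way round below 0.2 rad)) or (contact force between block_r and board between 3 and 4.4 N and x of block_r_mid in the frame of plot_orange between -0.016 and 0.016 m and y of block_r_mid in the frame of plot_orange between -0.016 and 0.016 m and (angle between the x axis of block_r_mid and the x axis of plot_orange, either way round below 0.2 rad or angle between the x axis of block_r_mid and the y axis of plot_orange, either way round below 0.2 rad))) and angle between each of block_p_mid, block_q_mid, block_r_mid's own z axis and vertical below 0.05 rad and height (world z) of block_p_mid between 0.024 and 0.034 m and horizontal distance between each of block_p_mid, block_q_mid, block_r_mid and board below 0.5 m and linear speed of each of block_p, block_q, block_r below 0.01 m/s and height (world z) of block_q_mid between 0.024 and 0.034 m and height (world z) of block_r_mid between 0.024 and 0.034 m); the robot touches nothing.
It fails at once if a block is lifted more than 12 mm off the board (height (world z) of any of block_p_mid, block_q_mid, block_r_mid above 0.04 m).
It fails at once if a block is tipped by more than 0.3 rad (angle between any of block_p_mid, block_q_mid, block_r_mid's own z axis and vertical above 0.3 rad).
It fails at once if a loose model house is moved by more than 15 mm (distance of any of house_l, house_bar, house_tower from where it was at the start of the episode above 0.015 m).
It also fails if it takes over 72 s, if anything falls off the work surface, if the arm or the gripper's body presses on something with over 40 N, if the wrist force passes 120 N, or if a joint passes its speed limit or range.

ROBOT

A 7-joint arm with a two-finger parallel gripper is mounted at the origin on the work surface. World frame = base frame: x ahead of the robot, y to its left, z up, the work surface at z = 0. Lengths are in m, angles in rad, forces in N, time in s.
With the tool pointing down it reaches from about 0.425 to 0.925 m from the base axis. Payload 6.8 kg.
Tool frame: the origin (TCP) lies at the very end of the fingers, on their centre line; the grasp point (between the pads) lies 19 mm behind it; z points along the fingers, x is the direction in which the jaws open and shut, and the axes are right-handed (so a half turn about z gives the same grasp; the last joint's range is limited). The gripper opens to 85 mm and grips with 20 to 120 N. Pads are 22 mm wide; open, the fingers measure 114 mm over their backs; the gripper's body (76 mm by 85 mm) begins 54 mm behind the grasp point. The pads swing forward as they close: fully open they stand 13 mm farther back than shut.
Start: joints at [1.213, 0.477, 0.022, 1.555, -0.011, 1.109, -0.083], TCP at [0.167, -0.654, 0.231] pointing down, gripper open.
Joint ranges: [-2.96, 2.96], [-0.34, 2.1], [-1.41, 1.46], [0.24, 2.44], [-1.37, 4.51], [0.17, 1.92], [-2.96, 2.96]. Speed limits (rad/s): [2.39, 2.39, 3.14, 3.14, 3.14, 3.14, 3.14].

INTERFACE

Orientations are given as a unit quaternion [w, x, y, z].
In Python, from station import get_obs, read_camera, calibration, hand_in, recognise, outline_of, place_of gives the robot as it stands.
- The arm moves only by the tool move_arm, never from a script. Its argument "steps" is a list of rows, each an object with "fingers": the finger opening in mm, from 0 to 85.4; "translation": the shift along the world's x, y, z in mm, a list of three; "turn": the turn about the world's z in rad. In form: [{"fingers": fingers, "translation": [dx, dy, dz], "turn": turn}, ...]. A call has 1 to 10 rows; each row shifts and turns the commanded pose from where the row before left it; what a row does not reach is not made up. A row lasts 1/8 s, in which the tool goes at most 62.5 mm and 10.7 degrees, less where a joint would pass 70% of its speed; a pose out of reach is approached as far as the arm can. A call with a gripper value outside its range is refused whole. The fingers move at their own pace and stop on an object; "newtons" is the grip in N (left out, the last holds). Time passes only in rows, so rows that do not move let the fingers close. It gives the time, the measured TCP pose, the force and the opening at its end, in the units of the state.
- get_obs(): the state, without advancing time (a new reading comes with each control period).
- read_camera(name): name is "scene" or "top" or "wrist"; returns the picture (384x512x3 uint8, blue, green, red); there is no depth.
- calibration(name): a dict with "camera_matrix" (3x3 intrinsics, pixels), "rvec" (rotation vector, rad) and "tvec" (3), from world to camera coordinates, as OpenCV has them. Camera axes: x right, y down, z forward; pixel columns grow to the right and rows downward; lengths in m; the calibration is good to about 2 mm. The wrist camera is an equidistant fisheye: a pixel r from the principal point sees the ray r / f radians off the axis. A picture is of the moment at which its call begins: read the wrist's pose just before it. calibration takes no time and is no camera call; for the wrist camera it gives the pose at the moment of the call.
- hand_in(): hands the job in, once; it reports no verdict.
Trained networks look in the newest picture that a camera, given by its name, has taken for a name from the list of things; names that differ only in an ending like _2 or _b are one class to them, and where a whole thing is asked for, a point or a joint stands for the part that bears it (a point fixed in the world has none). Each returns a list of dicts, best first, with "conf" (0 to 1); they miss things now and then, are a little off and sometimes report something else, mostly with a low value. They report only what shows in the picture. A call takes as long as a camera call. They do not tell look-alikes from the thing itself.
- recognise(camera, name): "xy" ([column, row] in pixels, amid what is visible of it).
- outline_of(camera, name): "mask" (384x512 bool, what is visible of it) and "xy" ([column, row] in pixels, amid what is visible of it).
- place_of(camera, name): "xy" ([column, row] in pixels: a listed point, or the origin of a listed thing).
The state is a dict: "t": time; "q": joint angles; "joint_vel": joint speeds; "joint_torque": joint torques, N m; "eef_pos": TCP position; "tool_rot": TCP orientation; "contact_force": force on the tool from outside, world axes, zero at the start; "torque": the same for the moment, N m; "gripper_width": opening from 0.0 (shut) to 1.0 (fully open).
Only numpy, scipy, OpenCV 4.12 (cv2) and the standard library are available. Lean on these libraries where they do the work, as an engineer would, in place of code of your own. Each camera call takes 0.05 s, during which the arm holds its last target.

## Working session

There is one attempt and no reset: what is moved stays moved. The work goes in short steps, Python scripts to look and compute and a tool call to move; the robot and the scene stay as the last step left them, time stands still between calls to the robot, and variables do not carry over. Pictures are saved under pics/ and viewed, and the job is handed in when it is done.

Besides the shell and the picture viewer there is one more tool, called after "Request:" as name([rows], argument=value, ...), one row to a line, values as JSON. move_arm: Moves the arm, as the interface text tells. Its arguments: {"type":"object","properties":{"steps":{"type":"array"},"newtons":{"type":"number"}},"required":["steps"]}

```bash
mkdir -p pics; python3 - <<'E'
from station import *
import cv2
print(get_obs())
for c in("scene","top","wrist"):
    im=read_camera(c); cv2.imwrite(f"pics/{c}0.png",im); print(c,calibration(c))
E
```

```text
{'t': 0.0, 'q': array([ 1.21290354,  0.47780216,  0.02231876,  1.55646188, -0.01148747,
        1.10929481, -0.08309981]), 'joint_vel': array([ 0.00106419,  0.0001488 , -0.00142448,  0.001366  , -0.00109071,
        0.00245573,  0.00059184]), 'joint_torque': array([-1.17380412e-03, -5.96452904e+01,  1.60788663e+00, -2.81197894e+01,
        1.24062819e-02,  9.52763774e-03, -1.40285181e-05]), 'eef_pos': array([ 0.16670865, -0.65347323,  0.23031953]), 'tool_rot': array([-5.07579838e-04,  7.89698238e-01, -6.13494783e-01, -7.66253164e-04]), 'contact_force': array([-0.11832056, -0.0845493 ,  0.0147247 ]), 'torque': array([-0.0232055 ,  0.02412891, -0.02137505]), 'gripper_width': 1.0002896001597448}
scene {'camera_matrix': array([[355.52068996,   0.        , 258.84395653],
       [  0.        , 355.52068996, 193.84945378],
       [  0.        ,   0.        ,   1.        ]]), 'rvec': array([ 1.30787533,  2.50879929, -0.65604868]), 'tvec': array([ 0.25779569, -0.32876092,  1.36847999])}
top {'camera_matrix': array([[386.05782593,   0.        , 259.96162144],
       [  0.        , 386.05782593, 191.66892206],
       [  0.        ,   0.        ,   1.        ]]), 'rvec': array([ 2.14356102, -2.19371646,  0.15710075]), 'tvec': array([0.00941898, 0.4643359 , 1.31029448])}
wrist {'camera_matrix': array([[297.31863964,   0.        , 253.46610143],
       [  0.        , 297.31863964, 190.89032504],
       [  0.        ,   0.        ,   1.        ]]), 'rvec': array([-2.28145124,  1.77117505,  0.2736601 ]), 'tvec': array([-0.67486871, -0.04006888,  0.3797272 ])}
```

View pics/top0.png

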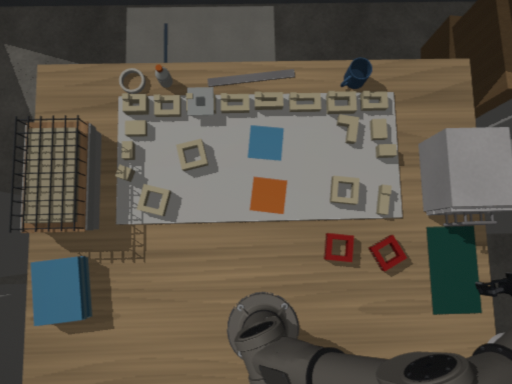

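View pics/scene0.png

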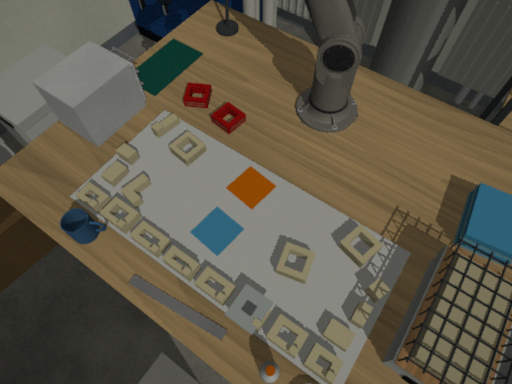

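```bash
cat > h.py <<'E'
import numpy as np,cv2
from station import *
def px2w(cam,uv,z):
    c=calibration(cam);K=c["camera_matrix"];R,_=cv2.Rodrigues(np.array(c["rvec"]));t=np.array(c["tvec"])
    C=-R.T@t
    d=R.T@np.linalg.inv(K)@np.array([uv[0],uv[1],1.])
    s=(z-C[2])/d[2]
    return C+s*d
def w2px(cam,P):
    c=calibration(cam)
    return cv2.projectPoints(np.array(P,float).reshape(-1,3),np.array(c["rvec"]),np.array(c["tvec"]),c["camera_matrix"],None)[0].reshape(-1,2)
E
python3 - <<'E'
from h import *
read_camera("top")
for n,z in [("block_p_mid",.028),("plot_blue",.008),("plot_orange",.008),("house_l",.008),("house_bar",.008),("house_tower",.008),("board",0)]:
    for r in place_of("top",n)[:6]: print(n,round(r["conf"],2),np.round(r["xy"]),np.round(px2w("top",r["xy"],z),3))
E
```

```text
block_p_mid 0.78 [156. 202.] [0.438 0.359 0.028]
block_p_mid 0.67 [127. 173.] [0.539 0.459 0.028]
plot_blue 0.66 [264. 146.] [ 0.63  -0.02   0.008]
plot_blue 0.2 [128. 177.] [0.53  0.459 0.008]
plot_orange 0.83 [267. 193.] [ 0.461 -0.027  0.008]
house_l 0.65 [347. 131.] [ 0.681 -0.323  0.008]
house_bar 0.64 [380. 202.] [ 0.419 -0.426  0.008]
house_tower 0.49 [128. 176.] [0.531 0.459 0.008]
board 0.57 [258. 156.] [0.597 0.    0.   ]
```

```bash
cat >> h.py <<'E'
def rect(cam,mask,z,step=3.0):
    cs,_=cv2.findContours(mask.astype(np.uint8),cv2.RETR_EXTERNAL,cv2.CHAIN_APPROX_NONE)
    c=max(cs,key=cv2.contourArea).reshape(-1,2)
    W=np.array([px2w(cam,p,z)[:2] for p in c])
    (cx,cy),(w,h),a=cv2.minAreaRect((W*1000).astype(np.float32))
    return cx,cy,w,h,a
E
python3 - <<'E'
from h import *
im=read_camera("top")
cv2.imwrite("pics/topz.png",cv2.resize(im[80:235,105:415],None,fx=2.55,fy=2.55,interpolation=cv2.INTER_CUBIC))
hsv=cv2.cvtColor(im,cv2.COLOR_BGR2HSV)
box=np.zeros(im.shape[:2],bool);box[95:220,120:400]=1
b=(hsv[...,0]>90)&(hsv[...,0]<125)&(hsv[...,1]>100)&box
o=(hsv[...,0]<20)&(hsv[...,1]>130)&box
m=np.zeros_like(box);m[110:170,235:300]=1
print("blue",np.round(rect("top",b&m,.008),1))
m=np.zeros_like(box);m[165:220,235:300]=1
print("orange",np.round(rect("top",o&m,.008),1))
for uv in[(192,154),(154,200),(345,190)]:
    print(uv,np.round(px2w("top",uv,.048),3),im[uv[1]-0,uv[0]])
print(im[150,220],im[143:166,192].tolist())
for n in("block_p_mid","house_l","house_bar","house_tower"):
    for r in outline_of("top",n)[:8]: print(n,round(r["conf"],2),np.round(r["xy"]),r["mask"].sum(),np.round(rect("top",r["mask"],.048),1))
E
```

```text
blue [643.7 -25.6 115.8 115.5  83.6]
orange [454.7 -30.2 116.7 117.5  81.8]
(192, 154) [0.598 0.23  0.048] [87 90 91]
(154, 200) [0.441 0.359 0.048] [89 91 93]
(345, 190) [ 0.461 -0.293  0.048] [92 94 95]
[136 140 142] [[109, 133, 142], [108, 131, 140], [95, 116, 123], [62, 76, 81], [49, 60, 64], [61, 69, 71], [82, 86, 87], [88, 90, 91], [88, 91, 92], [88, 91, 91], [88, 90, 91], [87, 90, 91], [88, 91, 92], [88, 91, 92], [88, 91, 92], [88, 90, 91], [88, 91, 92], [88, 92, 93], [96, 106, 110], [106, 128, 135], [110, 133, 142], [109, 133, 142], [108, 132, 141]]
block_p_mid 0.91 [148. 198.] 563 [443.4 361.6 100.3  88.8  73.4]
house_l 0.78 [347. 126.] 392 [ 678.1 -307.5   73.   101.1   83.1]
house_bar 0.63 [382. 200.] 352 [ 427.  -421.5   42.7  103.3   79.4]
house_tower 0.73 [126. 174.] 242 [537.7 460.2  62.4  46.4  70.2]
```

View pics/topz.png

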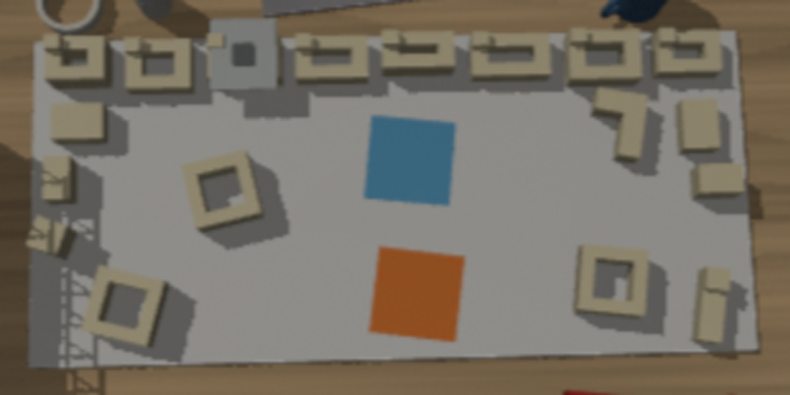

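View pics/wrist0.png

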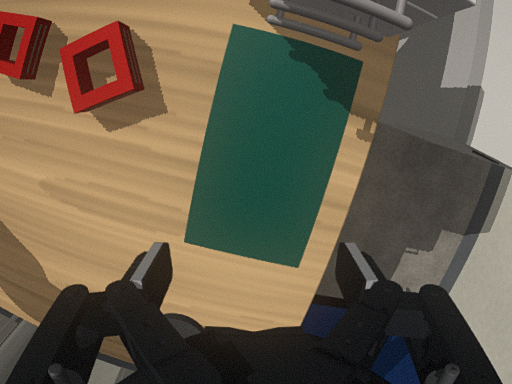

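```bash
cat >> h.py <<'E'
from scipy.optimize import minimize
def cream(im):
    f=im.astype(float); return ((f[...,0]/(f[...,2]+1)<0.86)&(f[...,2]>30)).astype(np.uint8)
def ringpix(cam,p,S=4):
    x,y,a=p;c,s=np.cos(a),np.sin(a)
    def sq(h,z): return np.array([[x+c*u*h-s*v*h,y+s*u*h+c*v*h,z] for u,v in((1,1),(-1,1),(-1,-1),(1,-1))])
    return w2px(cam,np.vstack([sq(.045,.048),sq(.045,.012),sq(.027,.048),sq(.027,.010)]))
def render(cam,p,S=4):
    q=(ringpix(cam,p)+.5)*S-.5
    m=np.zeros((384*S,512*S),np.uint8)
    cv2.fillConvexPoly(m,cv2.convexHull(np.round(q[:8]).astype(np.int32)),1)
    a=np.zeros_like(m);b=np.zeros_like(m)
    cv2.fillConvexPoly(a,np.round(q[8:12]).astype(np.int32),1);cv2.fillConvexPoly(b,np.round(q[12:16]).astype(np.int32),1)
    m[(a&b)>0]=0
    return cv2.resize(m.astype(np.float32),(512,384),interpolation=cv2.INTER_AREA)
def fit(cams,ims,p0,r=45):
    def cost(d):
        p=np.array(p0)+np.array([d[0],d[1],d[2]*10])
        t=0
        for cam,im in zip(cams,ims):
            R=render(cam,p);M=cream(im).astype(np.float32)
            u,v=w2px(cam,[[p0[0],p0[1],.028]])[0].astype(int)
            sl=np.s_[max(v-r,0):v+r,max(u-r,0):u+r]
            W=cv2.dilate((R>0).astype(np.uint8),np.ones((9,9)))[sl]
            t+=(np.abs(R-M)[sl]*W).sum()
        return t
    best=None
    for a in (0,.25,.5,.75,1.0,1.3) if p0[2] is None else (p0[2],):
        p0=[p0[0],p0[1],a]
        o=minimize(cost,[0,0,0],method="Nelder-Mead",options=dict(initial_simplex=[[0,0,0],[.01,0,0],[0,.01,0],[0,0,.02]],xatol=2e-4,fatol=.1,maxiter=150))
        if best is None or o.fun<best[1]: best=(p0+o.x*[1,1,10],o.fun)
    return best
E
python3 - <<'E'
from h import *
ims=[read_camera(c) for c in("top","scene")]
t=ims[0].copy();s=ims[1].copy()
for n,p in dict(A=(.461,-.293,None),B=(.598,.23,None),C=(.441,.359,None)).items():
    for cams,ii in ((["top"],ims[:1]),(["scene"],ims[1:]),(["top","scene"],ims)):
        b=fit(cams,ii,p); print(n,cams,np.round(b[0],4),round(b[1],1))
    for cam,i in(("top",t),("scene",s)):
        q=ringpix(cam,b[0])
        for k in(0,4,8): cv2.polylines(i,[np.round(q[k:k+4]*8).astype(np.int32)],True,(0,0,255),1,shift=3)
cv2.imwrite("pics/fit_t.png",cv2.resize(t[80:235,105:415],None,fx=2.55,fy=2.55))
cv2.imwrite("pics/fit_s.png",cv2.resize(s[100:384,60:430],None,fx=2,fy=2))
hs=cv2.cvtColor(ims[1],cv2.COLOR_BGR2HSV);z=np.zeros((384,512),bool);z[160:260,180:290]=1
print("sc blue",np.round(rect("scene",(hs[...,0]>90)&(hs[...,0]<125)&(hs[...,1]>100)&z,.008),1))
print("sc orange",np.round(rect("scene",(hs[...,0]<20)&(hs[...,1]>150)&z,.008),1))
E
```

```text
A ['top'] [ 0.4646 -0.2952 -0.1055] 46.4
A ['scene'] [ 0.462  -0.2959 -0.1297] 37.4Traceback (most recent call last):
  File "<stdin>", line 6, in <module>
  File "h.py", line 47, in fit
    o=minimize(cost,[0,0,0],method="Nelder-Mead",options=dict(initial_simplex=[[0,0,0],[.01,0,0],[0,.01,0],[0,0,.02]],xatol=2e-4,fatol=.1,maxiter=150))
    res = _minimize_neldermead(fun, x0, args, callback, bounds=bounds,
                               **options)
    fxr = func(xr)
    fx = function(np.copy(x), *(wrapper_args + args))
  File "h.py", line 39, in cost
    u,v=w2px(cam,[[p0[0],p0[1],.028]])[0].astype(int)
        ~~~~^^^^^^^^^^^^^^^^^^^^^^^^^^
  File "h.py", line 10, in w2px
    c=calibration(cam)
ValueError: time passes only in moves, steps and waits
```

```bash
sed -i 's/^from station import \*/from station import *\nimport station\n_C={}\ndef calibration(c):\n    if c not in _C: _C[c]=station.calibration(c)\n    return _C[c]/' h.py
cat > look.py <<'E'
from h import *
import sys,json
def look(tag,guess,cams=("top","scene"),each=False):
    ims=[read_camera(c) for c in cams]; vis=[i.copy() for i in ims]
    for n,p in guess.items():
        sets=[(list(cams),ims)]
        if each: sets=[([c],[i]) for c,i in zip(cams,ims)]+sets
        for cc,ii in sets:
            b=fit(cc,ii,p); print(n,cc,np.round(b[0],4),round(b[1],1))
        for cam,i in zip(cams,vis):
            q=ringpix(cam,b[0])
            for k in(0,4,8): cv2.polylines(i,[np.round(q[k:k+4]*8).astype(np.int32)],True,(0,0,255),1,shift=3)
    for c,i in zip(cams,vis):
        i=i[80:235,105:415] if c=="top" else i[90:384,40:430]
        cv2.imwrite(f"pics/{tag}_{c}.png",cv2.resize(i,None,fx=2.5 if c=="top" else 2,fy=2.5 if c=="top" else 2))
    print("t",get_obs()["t"]); return ims
E
python3 - <<'E'
from look import *
ims=look("f0",dict(A=(.463,-.295,None),B=(.598,.23,None),C=(.441,.359,None)),each=True)
hs=cv2.cvtColor(ims[1],cv2.COLOR_BGR2HSV);z=np.zeros((384,512),bool);z[160:260,180:290]=1
print("sc blue",np.round(rect("scene",(hs[...,0]>90)&(hs[...,0]<125)&(hs[...,1]>100)&z,.008),1))
print("sc orange",np.round(rect("scene",(hs[...,0]<20)&(hs[...,1]>150)&z,.008),1))
E
```

```text
A ['top'] [ 0.4641 -0.2953 -0.1163] 46.0
A ['scene'] [ 0.4621 -0.2957  1.4546] 36.6
A ['top', 'scene'] [ 0.4634 -0.2954 -0.1184] 96.6
B ['top'] [0.6    0.2332 1.7828] 48.9
B ['scene'] [0.5973 0.2311 0.2283] 54.2
B ['top', 'scene'] [0.5982 0.2317 0.227 ] 140.9
C ['top'] [ 0.4445  0.3649 -0.2509] 46.8
C ['scene'] [ 0.4433  0.3622 -0.2703] 164.4
C ['top', 'scene'] [0.443  0.3634 1.3093] 242.1
t 1.0
sc blue [642.4 -26.3 117.4 117.6  83.6]
sc orange [453.5 -30.8 117.3 117.6  82.1]
```

View pics/f0_top.png

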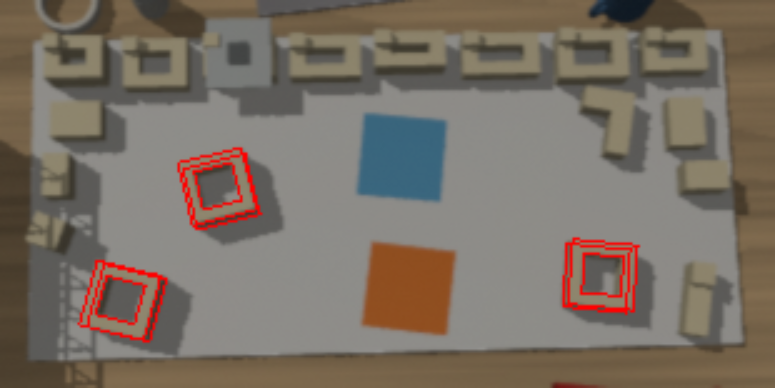

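View pics/f0_scene.png

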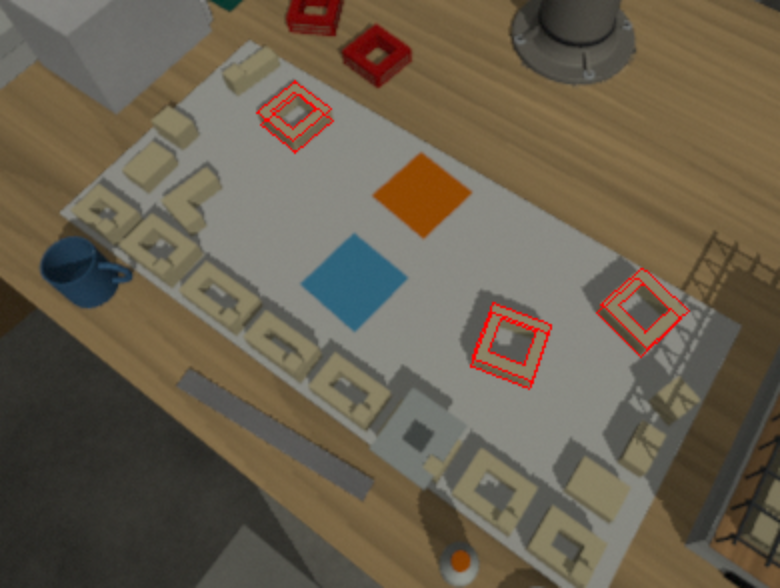

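Request:
move_arm([
  {"fingers": 42, "translation": [30, 39.5, -8], "turn": -0.037},
  {"fingers": 42, "translation": [30, 39.5, -8], "turn": -0.037},
  {"fingers": 42, "translation": [30, 39.5, -8], "turn": -0.037},
  {"fingers": 42, "translation": [30, 39.5, -8], "turn": -0.037},
  {"fingers": 42, "translation": [30, 39.5, -8], "turn": -0.037},
  {"fingers": 42, "translation": [30, 39.5, -8], "turn": -0.037},
  {"fingers": 42, "translation": [30, 39.5, -8], "turn": -0.037},
  {"fingers": 42, "translation": [30, 39.5, -8], "turn": -0.037},
  {"fingers": 42, "translation": [30, 39.5, -8], "turn": -0.037},
  {"fingers": 42, "translation": [30, 39.5, -8], "turn": -0.037},
], newtons=20)

```text
t: 2.25
eef_pos: [0.4679, -0.2579, 0.1514]
tool_rot: [0.0, -0.663, 0.749, -0.0]
contact_force: [0.2, -0.5, -0.1]
gripper_width: 0.496
```

```bash
python3 - <<'E'
from h import *
cv2.imwrite("pics/w1.png",read_camera("wrist"));o=get_obs();q=o["tool_rot"]
print(o["eef_pos"],2*np.arctan2(q[2],q[1]),o["contact_force"],o["gripper_width"],o["t"])
E
```

```text
[ 0.47228671 -0.25048992  0.15056673] 4.597960824103993 [ 3.04600701  4.05604348 -0.70893258] 0.49121399360689183 2.3
```

View pics/w1.png

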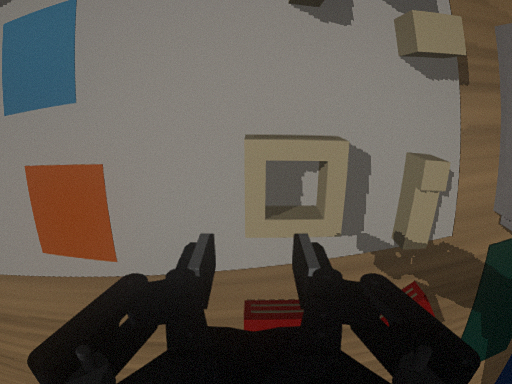

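Request:
move_arm([
  {"fingers": 42, "translation": [0, 0, -40], "turn": 0},
  {"fingers": 42, "translation": [0, 0, -40], "turn": 0},
  {"fingers": 42, "translation": [0, 0, -30], "turn": 0},
  {"fingers": 42, "translation": [0, 0, -15], "turn": 0},
  {"fingers": 42, "translation": [0, 0, -4], "turn": 0},
  {"fingers": 42, "translation": [0, 0, 0], "turn": 0},
])

```text
t: 3.05
eef_pos: [0.4675, -0.2594, 0.023]
tool_rot: [0.0, -0.663, 0.748, -0.001]
contact_force: [-0.2, -0.5, -0.3]
gripper_width: 0.49
```

```bash
python3 - <<'E'
from h import *
cv2.imwrite("pics/w2.png",read_camera("wrist"));o=get_obs();q=o["tool_rot"]
print(o["eef_pos"],2*np.arctan2(q[2],q[1]),o["contact_force"],o["gripper_width"],o["t"])
E
```

```text
[ 0.46762452 -0.25947617  0.02327965] 4.592070514193218 [ 0.28266234  0.40938795 -0.51727811] 0.49453639914753594 3.1
```

View pics/w2.png

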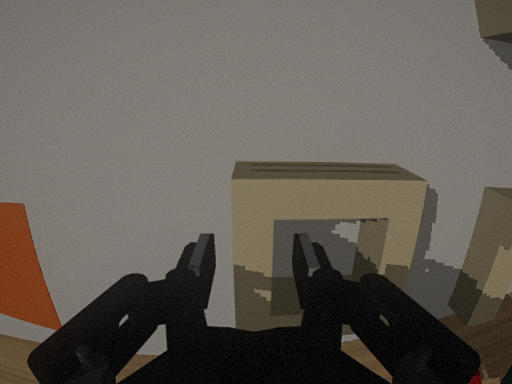

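Request:
move_arm([
  {"fingers": 42, "translation": [0, 0, -6], "turn": 0},
  {"fingers": 10, "translation": [0, 0, 0], "turn": 0},
  {"fingers": 10, "translation": [0, 0, 0], "turn": 0},
  {"fingers": 10, "translation": [0, 0, 0], "turn": 0},
  {"fingers": 10, "translation": [0, 0, 0], "turn": 0},
])

```text
t: 3.72
eef_pos: [0.4669, -0.2591, 0.0165]
tool_rot: [0.0, -0.663, 0.748, -0.0]
contact_force: [-0.8, -0.1, 2.5]
gripper_width: 0.207
```

Request:
move_arm([
  {"fingers": 10, "translation": [0, 6, 0], "turn": 0},
  {"fingers": 10, "translation": [0, 6, 0], "turn": 0},
  {"fingers": 10, "translation": [0, 6, 0], "turn": 0},
])

```text
t: 4.1
eef_pos: [0.4672, -0.2408, 0.0165]
tool_rot: [0.0, -0.663, 0.748, -0.0]
contact_force: [0.7, -1.6, 2.3]
gripper_width: 0.209
```

Request:
move_arm([
  {"fingers": 10, "translation": [0, 6, 0], "turn": 0},
])

```text
t: 4.22
eef_pos: [0.4671, -0.2347, 0.0165]
tool_rot: [0.0, -0.663, 0.748, -0.0]
contact_force: [-0.7, -1.6, 2.3]
gripper_width: 0.208
```

Request:
move_arm([
  {"fingers": 10, "translation": [0, 6, 0], "turn": 0},
])

```text
t: 4.35
eef_pos: [0.4671, -0.2288, 0.0165]
tool_rot: [0.0, -0.663, 0.748, -0.0]
contact_force: [-0.2, -2.5, 2.7]
gripper_width: 0.208
```

Request:
move_arm([
  {"fingers": 10, "translation": [0, 6, 0], "turn": 0},
])

```text
t: 4.47
eef_pos: [0.4671, -0.2228, 0.0165]
tool_rot: [0.0, -0.663, 0.748, -0.0]
contact_force: [-0.8, -2.2, 3.8]
gripper_width: 0.206
```

Request:
move_arm([
  {"fingers": 25, "translation": [0, 0, 0], "turn": 0},
  {"fingers": 25, "translation": [0, 0, 0], "turn": 0},
  {"fingers": 25, "translation": [0, 5, 0], "turn": 0},
  {"fingers": 25, "translation": [0, 5, 0], "turn": 0},
  {"fingers": 25, "translation": [0, 5, 0], "turn": 0},
])

```text
t: 5.1
eef_pos: [0.4667, -0.2078, 0.0162]
tool_rot: [-0.0, -0.663, 0.748, 0.0]
contact_force: [-0.2, -2.5, -0.7]
gripper_width: 0.293
```

Request:
move_arm([
  {"fingers": 25, "translation": [0, 5, 0], "turn": 0},
])

```text
t: 5.22
eef_pos: [0.4668, -0.2027, 0.0163]
tool_rot: [-0.0, -0.663, 0.748, 0.0]
contact_force: [0.7, -0.7, -1.3]
gripper_width: 0.295
```

Request:
move_arm([
  {"fingers": 25, "translation": [0, 5, 0], "turn": 0},
])

```text
t: 5.35
eef_pos: [0.4669, -0.1977, 0.0163]
tool_rot: [-0.0, -0.663, 0.748, -0.0]
contact_force: [-0.5, -0.1, -1.1]
gripper_width: 0.291
```

Request:
move_arm([
  {"fingers": 25, "translation": [0, 5, 0], "turn": 0},
])

```text
t: 5.48
eef_pos: [0.4669, -0.1927, 0.0163]
tool_rot: [0.0, -0.663, 0.748, -0.0]
contact_force: [0.5, -1.9, -0.7]
gripper_width: 0.295
```

Request:
move_arm([
  {"fingers": 25, "translation": [0, 5, 0], "turn": 0},
])

```text
t: 5.6
eef_pos: [0.4669, -0.1877, 0.0163]
tool_rot: [-0.0, -0.663, 0.748, -0.0]
contact_force: [0.2, -0.9, -0.8]
gripper_width: 0.289
```

Request:
move_arm([
  {"fingers": 25, "translation": [0, 5, 0], "turn": 0},
])

```text
t: 5.72
eef_pos: [0.4669, -0.1827, 0.0163]
tool_rot: [-0.0, -0.663, 0.748, 0.0]
contact_force: [-0.1, -1.1, -1.1]
gripper_width: 0.291
```

Request:
move_arm([
  {"fingers": 42, "translation": [0, -4, 0], "turn": 0},
  {"fingers": 42, "translation": [0, 0, 0], "turn": 0},
  {"fingers": 42, "translation": [0, 0, 52], "turn": 0},
  {"fingers": 42, "translation": [0, 0, 52], "turn": 0},
  {"fingers": 42, "translation": [23, 54, 0], "turn": 0.056},
  {"fingers": 42, "translation": [23, 55, 0], "turn": 0.056},
  {"fingers": 42, "translation": [23, 55, 0], "turn": 0.056},
  {"fingers": 42, "translation": [23, 55, 0], "turn": 0.056},
  {"fingers": 42, "translation": [23, 55, 0], "turn": 0.056},
  {"fingers": 42, "translation": [12, 55, 0], "turn": 0.059},
])

```text
t: 6.98
eef_pos: [0.595, 0.1434, 0.1203]
tool_rot: [-0.0, 0.78, -0.625, 0.0]
contact_force: [0.5, -0.8, -0.2]
gripper_width: 0.484
```

Request:
move_arm([
  {"fingers": 42, "translation": [12, 55, 0], "turn": 0},
  {"fingers": 42, "translation": [0, 0, 0], "turn": 0},
  {"fingers": 42, "translation": [0, 0, 0], "turn": 0},
])

```text
t: 7.35
eef_pos: [0.6057, 0.196, 0.1199]
tool_rot: [0.001, 0.78, -0.626, 0.0]
contact_force: [-0.0, -0.6, -0.2]
gripper_width: 0.497
```

```bash
python3 - <<'E'
from h import *
cv2.imwrite("pics/w3.png",read_camera("wrist"));o=get_obs();q=o["tool_rot"]
print(o["eef_pos"],2*np.arctan2(q[2],q[1])-2*np.pi,o["contact_force"],o["gripper_width"],o["t"])
E
```

```text
[0.60581386 0.19489527 0.11993995] -7.637068963475922 [ 0.33611954 -0.33511849  0.68374093] 0.49296603172639014 7.4
```

View pics/w3.png

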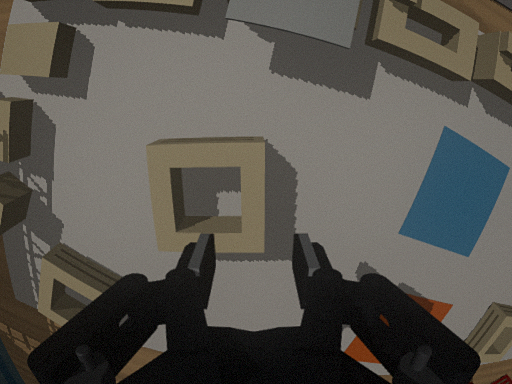

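Request:
move_arm([
  {"fingers": 42, "translation": [0, 0, -45], "turn": 0},
  {"fingers": 42, "translation": [0, 0, -38], "turn": 0},
  {"fingers": 42, "translation": [0, 0, -15], "turn": 0},
  {"fingers": 25, "translation": [0, 0, -5], "turn": 0},
  {"fingers": 25, "translation": [0, 0, 0], "turn": 0},
  {"fingers": 25, "translation": [0, -5, 0], "turn": 0},
  {"fingers": 25, "translation": [0, -5, 0], "turn": 0},
])

```text
t: 8.28
eef_pos: [0.6068, 0.1884, 0.0188]
tool_rot: [-0.002, 0.78, -0.625, 0.0]
contact_force: [0.6, 4.4, 3.6]
gripper_width: 0.294
```

Request:
move_arm([
  {"fingers": 25, "translation": [0, -5, 0], "turn": 0},
])

```text
t: 8.4
eef_pos: [0.6068, 0.1838, 0.0187]
tool_rot: [-0.002, 0.78, -0.625, 0.0]
contact_force: [-0.4, 4.0, 4.7]
gripper_width: 0.29
```

Request:
move_arm([
  {"fingers": 25, "translation": [0, -5, 0], "turn": 0},
])

```text
t: 8.52
eef_pos: [0.6069, 0.1788, 0.0187]
tool_rot: [-0.002, 0.78, -0.625, 0.0]
contact_force: [-0.2, 4.6, 3.3]
gripper_width: 0.293
```

Request:
move_arm([
  {"fingers": 25, "translation": [0, -5, 0], "turn": 0},
])

```text
t: 8.65
eef_pos: [0.6069, 0.1738, 0.0187]
tool_rot: [-0.002, 0.78, -0.625, 0.0]
contact_force: [0.4, 5.6, 4.1]
gripper_width: 0.293
```

Request:
move_arm([
  {"fingers": 25, "translation": [0, -5, 0], "turn": 0},
])

```text
t: 8.78
eef_pos: [0.6069, 0.1689, 0.0187]
tool_rot: [-0.002, 0.78, -0.625, 0.0]
contact_force: [-0.5, 6.1, 4.9]
gripper_width: 0.294
```

Request:
move_arm([
  {"fingers": 25, "translation": [0, -5, 0], "turn": 0},
])

```text
t: 8.9
eef_pos: [0.6069, 0.1638, 0.0187]
tool_rot: [-0.002, 0.78, -0.625, 0.0]
contact_force: [-0.0, 5.6, 5.0]
gripper_width: 0.29
```

Request:
move_arm([
  {"fingers": 25, "translation": [0, -5, 0], "turn": 0},
])

```text
t: 9.02
eef_pos: [0.6069, 0.1588, 0.0187]
tool_rot: [-0.002, 0.78, -0.625, 0.0]
contact_force: [0.4, 6.3, 4.8]
gripper_width: 0.297
```

Request:
move_arm([
  {"fingers": 25, "translation": [0, 4, 0], "turn": 0},
  {"fingers": 25, "translation": [0, 0, 2], "turn": 0},
  {"fingers": 25, "translation": [0, 0, 0], "turn": 0},
])

```text
t: 9.4
eef_pos: [0.6058, 0.1604, 0.0193]
tool_rot: [0.0, 0.78, -0.626, 0.0]
contact_force: [-0.3, 1.2, -0.5]
gripper_width: 0.295
```

```bash
python3 - <<'E'
from h import *
cv2.imwrite("pics/w4.png",read_camera("wrist"));o=get_obs();q=o["tool_rot"]
print(o["eef_pos"],o["contact_force"],o["gripper_width"],o["t"])
E
```

```text
[0.60576464 0.16043966 0.01916383] [-0.30184333 -0.31130398 -0.35955309] 0.2941294558791095 9.45
```

View pics/w4.png

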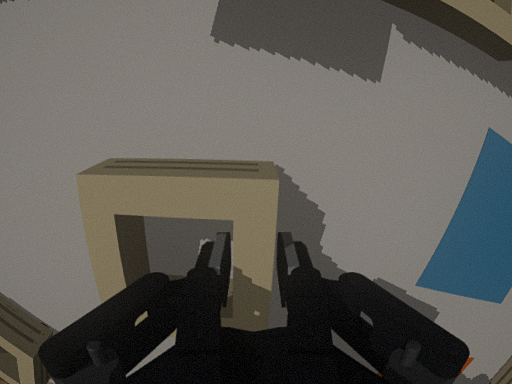

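Now push again with no vertical preload.

Request:
move_arm([
  {"fingers": 25, "translation": [0, -5, 0], "turn": 0},
  {"fingers": 25, "translation": [0, -5, 0], "turn": 0},
  {"fingers": 25, "translation": [0, -5, 0], "turn": 0},
])

```text
t: 9.82
eef_pos: [0.6058, 0.1458, 0.0192]
tool_rot: [-0.0, 0.78, -0.626, -0.0]
contact_force: [-0.5, 1.8, -1.2]
gripper_width: 0.29
```

Request:
move_arm([
  {"fingers": 25, "translation": [0, -5, 0], "turn": 0},
])

```text
t: 9.95
eef_pos: [0.6057, 0.1406, 0.0192]
tool_rot: [0.0, 0.78, -0.626, -0.0]
contact_force: [0.5, 1.8, -0.8]
gripper_width: 0.292
```

Request:
move_arm([
  {"fingers": 25, "translation": [0, -5, 0], "turn": 0},
])

```text
t: 10.07
eef_pos: [0.6058, 0.1355, 0.0192]
tool_rot: [0.0, 0.78, -0.626, -0.0]
contact_force: [-0.2, 1.9, -2.1]
gripper_width: 0.293
```

Request:
move_arm([
  {"fingers": 25, "translation": [0, -5, 0], "turn": 0},
])

```text
t: 10.2
eef_pos: [0.6057, 0.1305, 0.0192]
tool_rot: [0.0, 0.78, -0.626, -0.0]
contact_force: [-0.3, 2.6, -2.0]
gripper_width: 0.294
```

Request:
move_arm([
  {"fingers": 25, "translation": [0, -5, 0], "turn": 0},
])

```text
t: 10.32
eef_pos: [0.6058, 0.1255, 0.0193]
tool_rot: [0.0, 0.78, -0.626, -0.0]
contact_force: [0.0, 2.1, -1.8]
gripper_width: 0.294
```

Request:
move_arm([
  {"fingers": 42, "translation": [0, 4, 0], "turn": 0},
  {"fingers": 42, "translation": [0, 0, 0], "turn": 0},
  {"fingers": 42, "translation": [0, 0, 50], "turn": 0},
  {"fingers": 42, "translation": [0, 0, 50], "turn": 0},
  {"fingers": 42, "translation": [-34.5, 40, 0], "turn": -0.095},
  {"fingers": 42, "translation": [-34.5, 40, 0], "turn": -0.095},
  {"fingers": 42, "translation": [-34.5, 40, 0], "turn": -0.095},
  {"fingers": 42, "translation": [-34.5, 40, 0], "turn": -0.095},
  {"fingers": 42, "translation": [-34, 39, 0], "turn": -0.095},
  {"fingers": 42, "translation": [0, 0, 0], "turn": 0},
])

```text
t: 11.58
eef_pos: [0.4302, 0.3335, 0.1197]
tool_rot: [0.0, -0.614, 0.789, 0.001]
contact_force: [-0.1, -0.4, 0.1]
gripper_width: 0.495
```

```bash
python3 - <<'E'
from h import *
cv2.imwrite("pics/w5.png",read_camera("wrist"));cv2.imwrite("pics/t5.png",read_camera("top"));o=get_obs();q=o["tool_rot"]
print(o["eef_pos"],2*np.arctan2(q[2],q[1]),o["contact_force"],o["gripper_width"],o["t"])
E
```

```text
[0.43369925 0.32925621 0.11945592] 4.458474473126239 [-0.14857254 -0.16378982  0.24444161] 0.49121530201284025 11.675
```

View pics/w5.png

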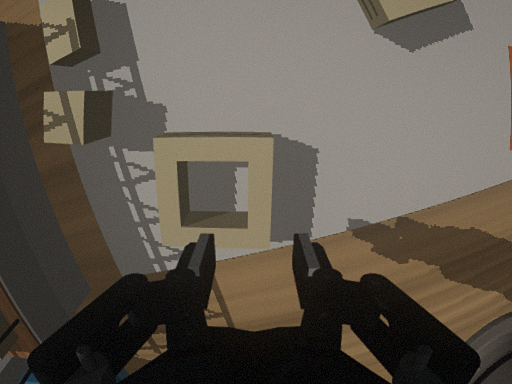

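View pics/t5.png

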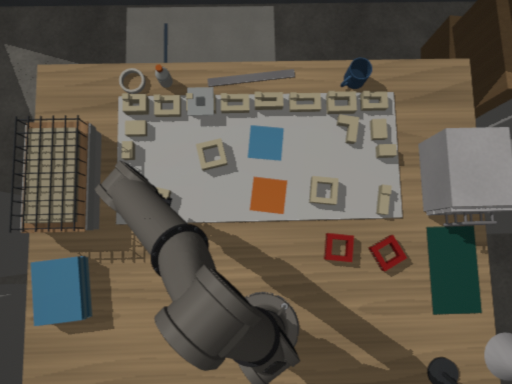

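Request:
move_arm([
  {"fingers": 42, "translation": [-0.5, -2, -45], "turn": 0},
  {"fingers": 42, "translation": [0, 0, -38], "turn": 0},
  {"fingers": 27, "translation": [0, 0, -16], "turn": 0},
  {"fingers": 27, "translation": [0, 0, -2], "turn": 0},
  {"fingers": 27, "translation": [0, 0, 0], "turn": 0},
  {"fingers": 27, "translation": [0, 0, 0], "turn": 0},
])

```text
t: 12.42
eef_pos: [0.4343, 0.3275, 0.0196]
tool_rot: [0.001, -0.611, 0.792, 0.0]
contact_force: [-1.0, 0.1, 0.3]
gripper_width: 0.322
```

Request:
move_arm([
  {"fingers": 27, "translation": [0, -5, 0], "turn": 0},
  {"fingers": 27, "translation": [0, -5, 0], "turn": 0},
  {"fingers": 27, "translation": [0, -5, 0], "turn": 0},
])

```text
t: 12.8
eef_pos: [0.4341, 0.3142, 0.0193]
tool_rot: [0.002, -0.612, 0.791, 0.001]
contact_force: [-0.6, 4.5, -1.0]
gripper_width: 0.311
```

Request:
move_arm([
  {"fingers": 27, "translation": [0, -5, 0], "turn": 0},
])

```text
t: 12.92
eef_pos: [0.434, 0.3092, 0.0193]
tool_rot: [0.002, -0.612, 0.791, 0.001]
contact_force: [0.1, 6.9, -0.4]
gripper_width: 0.318
```

Request:
move_arm([
  {"fingers": 27, "translation": [0, -5, 0], "turn": 0},
])

```text
t: 13.05
eef_pos: [0.434, 0.3043, 0.0193]
tool_rot: [0.002, -0.612, 0.791, 0.001]
contact_force: [0.1, 5.6, 0.6]
gripper_width: 0.316
```

Request:
move_arm([
  {"fingers": 27, "translation": [0, -5, 0], "turn": 0},
])

```text
t: 13.18
eef_pos: [0.4341, 0.2992, 0.0193]
tool_rot: [0.002, -0.612, 0.791, 0.001]
contact_force: [-0.0, 6.4, -0.0]
gripper_width: 0.314
```

Request:
move_arm([
  {"fingers": 27, "translation": [0, 4.5, 0], "turn": 0},
  {"fingers": 27, "translation": [0, 0, 0], "turn": 0},
  {"fingers": 10, "translation": [0, 0, 0], "turn": 0},
  {"fingers": 10, "translation": [0, 0, 0], "turn": 0},
  {"fingers": 10, "translation": [0, 0, 0], "turn": 0},
], newtons=40)

```text
t: 13.8
eef_pos: [0.4334, 0.3019, 0.0185]
tool_rot: [0.0, -0.611, 0.791, 0.0]
contact_force: [-0.3, 2.7, 3.4]
gripper_width: 0.21
```

```bash
python3 - <<'E'
from h import *
cv2.imwrite("pics/w6.png",read_camera("wrist"));o=get_obs();q=o["tool_rot"]
print(o["eef_pos"],2*np.arctan2(q[2],q[1]),o["contact_force"],o["gripper_width"],o["t"])
E
```

```text
[0.43345651 0.30196017 0.01852874] 4.456709746778049 [-0.14784066  2.10866653  3.63892877] 0.20271580659452137 13.85
```

View pics/w6.png

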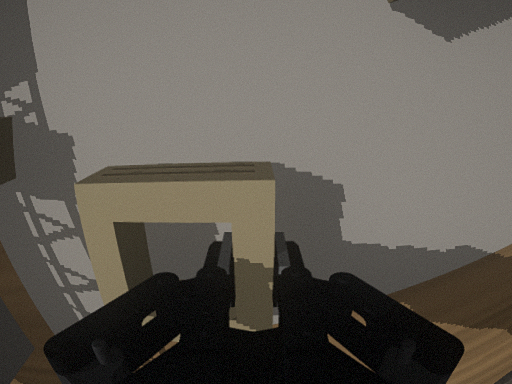

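Request:
move_arm([
  {"fingers": 10, "translation": [0, -8, 0], "turn": 0},
  {"fingers": 10, "translation": [1, -20, 0], "turn": 0.008},
  {"fingers": 10, "translation": [1.25, -20, 0], "turn": 0.008},
  {"fingers": 10, "translation": [1.25, -20, 0], "turn": 0.008},
  {"fingers": 10, "translation": [1.25, -20, 0], "turn": 0.008},
  {"fingers": 10, "translation": [1.25, -20, 0], "turn": 0.008},
  {"fingers": 10, "translation": [1.25, -20, 0], "turn": 0.008},
  {"fingers": 10, "translation": [1.25, -20, 0], "turn": 0.008},
  {"fingers": 10, "translation": [1.25, -20, 0], "turn": 0.008},
  {"fingers": 10, "translation": [1.25, -20, 0], "turn": 0.008},
])

```text
t: 15.1
eef_pos: [0.4446, 0.1143, 0.0185]
tool_rot: [0.001, -0.639, 0.769, 0.0]
contact_force: [-0.0, 7.1, 2.3]
gripper_width: 0.204
```

Request:
move_arm([
  {"fingers": 10, "translation": [1.25, -20, 0], "turn": 0.008},
  {"fingers": 10, "translation": [1.25, -20, 0], "turn": 0.008},
  {"fingers": 10, "translation": [1.25, -20, 0], "turn": 0.008},
  {"fingers": 10, "translation": [1.25, -20, 0], "turn": 0.008},
  {"fingers": 10, "translation": [1.25, -20, 0], "turn": 0.008},
  {"fingers": 10, "translation": [1.25, -20, 0], "turn": 0.008},
  {"fingers": 10, "translation": [1.25, -20, 0], "turn": 0.008},
  {"fingers": 10, "translation": [1.25, -20, 0], "turn": 0.008},
  {"fingers": 10, "translation": [1.25, -10, 0], "turn": 0},
  {"fingers": 10, "translation": [0, 0, 0], "turn": 0},
])

```text
t: 16.35
eef_pos: [0.4555, -0.0564, 0.0185]
tool_rot: [0.0, -0.663, 0.749, 0.0]
contact_force: [0.2, 3.8, 5.6]
gripper_width: 0.201
```

```bash
python3 - <<'E'
from h import *
cv2.imwrite("pics/w7.png",read_camera("wrist"));cv2.imwrite("pics/t7.png",read_camera("scene"));o=get_obs();q=o["tool_rot"]
print(o["eef_pos"],2*np.arctan2(q[2],q[1])-2*np.pi,o["contact_force"],o["gripper_width"],o["t"])
E
```

```text
[ 0.45553585 -0.05648508  0.01847349] -1.6916786518190445 [0.04377417 3.66682815 5.62649216] 0.19971725418480024 16.45
```

View pics/t7.png

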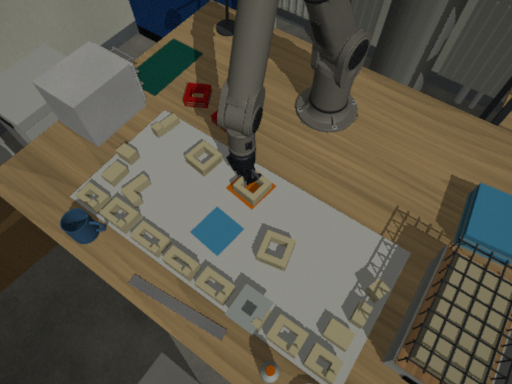

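View pics/w7.png

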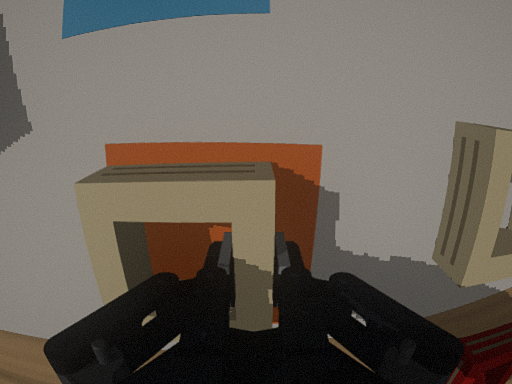

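Request:
move_arm([
  {"fingers": 10, "translation": [10, 0, 0], "turn": 0.008},
  {"fingers": 10, "translation": [20, -0.5, 0], "turn": 0},
  {"fingers": 10, "translation": [22, -1, 0], "turn": 0},
  {"fingers": 10, "translation": [22, -1, 0], "turn": 0},
  {"fingers": 10, "translation": [22, -1, 0], "turn": 0},
  {"fingers": 10, "translation": [22, -1, 0], "turn": 0},
  {"fingers": 10, "translation": [22, -1, 0], "turn": 0},
  {"fingers": 10, "translation": [22, 0, 0], "turn": 0},
  {"fingers": 10, "translation": [21.5, 0, 0], "turn": 0},
  {"fingers": 10, "translation": [0, 0, 0], "turn": 0},
])

```text
t: 17.7
eef_pos: [0.6379, -0.0631, 0.0168]
tool_rot: [-0.001, -0.666, 0.746, 0.001]
contact_force: [0.4, -0.0, -3.6]
gripper_width: 0.202
```

```bash
python3 - <<'E'
from h import *
for c in("top","scene","wrist"): cv2.imwrite(f"pics/{c}8.png",read_camera(c))
o=get_obs();q=o["tool_rot"]
print(o["eef_pos"],2*np.arctan2(q[2],q[1])-2*np.pi,o["contact_force"],o["gripper_width"],o["t"])
E
```

```text
[ 0.63751143 -0.06279928  0.01720179] -1.6838421727351767 [ 0.03318502  0.43172584 -6.74294786] 0.20174408152511095 17.85
```

View pics/scene8.png

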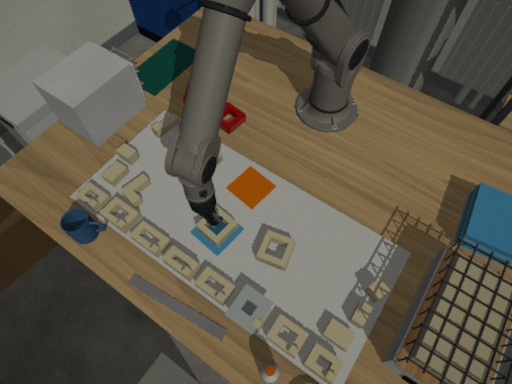

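View pics/wrist8.png

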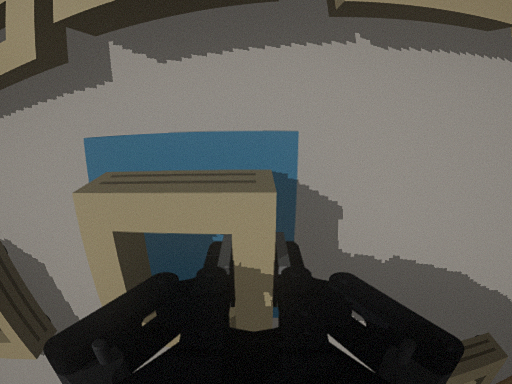

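Request:
move_arm([
  {"fingers": 42, "translation": [0, 0, 0], "turn": 0},
  {"fingers": 42, "translation": [0, 0, 0], "turn": 0},
  {"fingers": 42, "translation": [0, 0, 0], "turn": 0},
  {"fingers": 42, "translation": [0, 0, 40], "turn": 0},
  {"fingers": 42, "translation": [0, 0, 60], "turn": 0},
  {"fingers": 42, "translation": [-30, -45, 0], "turn": 0},
  {"fingers": 42, "translation": [-35, -45, 0], "turn": 0},
  {"fingers": 42, "translation": [-35, -45, 0], "turn": 0},
  {"fingers": 42, "translation": [0, 0, 0], "turn": 0},
])

```text
t: 18.98
eef_pos: [0.5356, -0.2026, 0.1184]
tool_rot: [-0.002, -0.663, 0.748, -0.0]
contact_force: [0.1, 1.3, 0.2]
gripper_width: 0.495
```

```bash
python3 - <<'E'
from look import *
ims=look("f9",dict(C=(.643,-.026,-.11),A=(.465,-.22,-.118),B=(.6,.155,.22)),each=True)
o=get_obs();q=o["tool_rot"]
print(o["eef_pos"],2*np.arctan2(q[2],q[1])-2*np.pi,o["contact_force"])
E
```

```text
C ['top'] [ 0.6403 -0.0251 -0.1204] 91.2
C ['scene'] [ 0.6365 -0.0285 -0.1078] 55.3
C ['top', 'scene'] [ 0.6376 -0.0271 -0.1214] 178.6
A ['top'] [ 0.4649 -0.2219 -0.1158] 105.2
A ['scene'] [ 0.4628 -0.2227 -0.1134] 200.2
A ['top', 'scene'] [ 0.4636 -0.2222 -0.1298] 326.7
B ['top'] [0.6008 0.1652 0.225 ] 49.7
B ['scene'] [0.5978 0.1631 0.2139] 48.2
B ['top', 'scene'] [0.5986 0.1638 0.2118] 136.9
t 19.075
[ 0.53929643 -0.19741306  0.11877806] -1.6844551625072999 [ 1.35910355  0.66834358 -0.21998007]
```

View pics/f9_top.png

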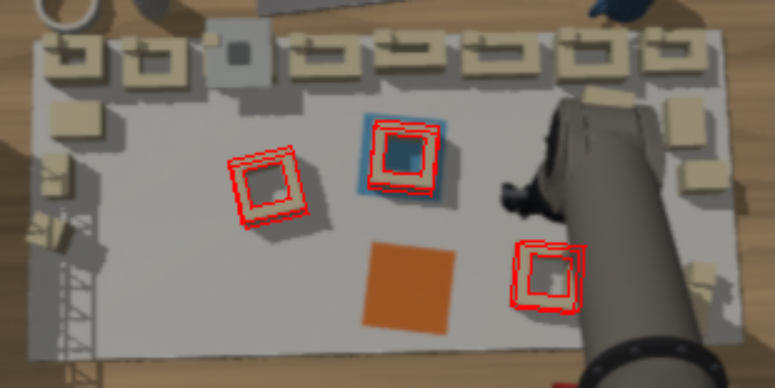

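View pics/f9_scene.png

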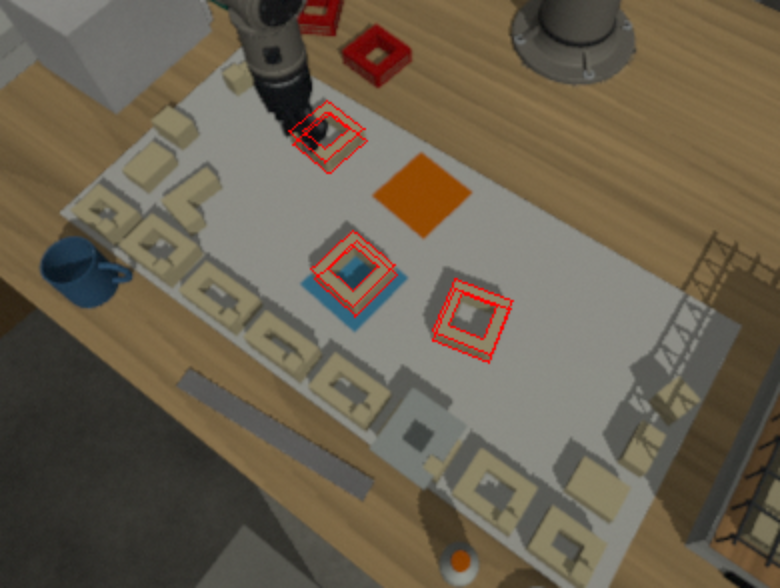

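Request:
move_arm([
  {"fingers": 42, "translation": [-35, 5.5, 0], "turn": 0},
  {"fingers": 42, "translation": [-35, 5.5, 0], "turn": 0},
  {"fingers": 42, "translation": [0, 0, 0], "turn": 0},
  {"fingers": 42, "translation": [0, 0, -45], "turn": 0},
  {"fingers": 42, "translation": [0, 0, -35], "turn": 0},
  {"fingers": 28, "translation": [0, 0, -15], "turn": 0},
  {"fingers": 28, "translation": [0, 0, -4], "turn": 0},
  {"fingers": 28, "translation": [0, 0, 0], "turn": 0},
  {"fingers": 28, "translation": [0, 0, 0], "turn": 0},
])

```text
t: 20.2
eef_pos: [0.4701, -0.1863, 0.0204]
tool_rot: [0.001, -0.666, 0.746, -0.001]
contact_force: [-0.1, 0.6, -0.6]
gripper_width: 0.325
```

Request:
move_arm([
  {"fingers": 28, "translation": [0, 6, 0], "turn": 0},
  {"fingers": 28, "translation": [0, 6, 0], "turn": 0},
  {"fingers": 28, "translation": [0, 6, 0], "turn": 0},
])

```text
t: 20.58
eef_pos: [0.4694, -0.1678, 0.0196]
tool_rot: [0.0, -0.666, 0.746, -0.0]
contact_force: [-1.1, -1.7, 0.7]
gripper_width: 0.326
```

Request:
move_arm([
  {"fingers": 28, "translation": [0, 6, 0], "turn": 0},
])

```text
t: 20.7
eef_pos: [0.4692, -0.1617, 0.0194]
tool_rot: [0.0, -0.666, 0.746, -0.0]
contact_force: [-0.1, -1.7, 1.1]
gripper_width: 0.329
```

Request:
move_arm([
  {"fingers": 28, "translation": [0, 6, 0], "turn": 0},
])

```text
t: 20.82
eef_pos: [0.4692, -0.1556, 0.0193]
tool_rot: [-0.0, -0.666, 0.746, -0.0]
contact_force: [0.5, -1.9, 0.5]
gripper_width: 0.33
```

Request:
move_arm([
  {"fingers": 28, "translation": [0, 6, 0], "turn": 0},
])

```text
t: 20.95
eef_pos: [0.4691, -0.1496, 0.0193]
tool_rot: [-0.0, -0.666, 0.746, 0.0]
contact_force: [-1.1, -1.8, 1.6]
gripper_width: 0.327
```

Request:
move_arm([
  {"fingers": 28, "translation": [0, 6, 0], "turn": 0},
])

```text
t: 21.08
eef_pos: [0.4691, -0.1437, 0.0193]
tool_rot: [-0.0, -0.666, 0.746, 0.0]
contact_force: [-0.4, -2.7, 1.7]
gripper_width: 0.325
```

Request:
move_arm([
  {"fingers": 28, "translation": [0, 6, 0], "turn": 0},
])

```text
t: 21.2
eef_pos: [0.4691, -0.1376, 0.0193]
tool_rot: [-0.0, -0.666, 0.746, 0.0]
contact_force: [-0.4, -1.3, 0.4]
gripper_width: 0.325
```

Request:
move_arm([
  {"fingers": 28, "translation": [0, 6, 0], "turn": 0},
])

```text
t: 21.32
eef_pos: [0.4691, -0.1317, 0.0193]
tool_rot: [-0.0, -0.666, 0.746, 0.0]
contact_force: [-0.1, -1.2, 0.7]
gripper_width: 0.329
```

Request:
move_arm([
  {"fingers": 28, "translation": [0, 6, 0], "turn": 0},
])

```text
t: 21.45
eef_pos: [0.4691, -0.1256, 0.0193]
tool_rot: [-0.0, -0.666, 0.746, 0.0]
contact_force: [-0.1, -1.8, 0.5]
gripper_width: 0.328
```

Request:
move_arm([
  {"fingers": 28, "translation": [0, 2, 0], "turn": 0},
  {"fingers": 28, "translation": [0, 2, 0], "turn": 0},
  {"fingers": 28, "translation": [0, 2, 0], "turn": 0},
])

```text
t: 21.82
eef_pos: [0.4691, -0.1201, 0.0193]
tool_rot: [-0.0, -0.666, 0.746, -0.0]
contact_force: [-0.1, -1.4, 1.0]
gripper_width: 0.327
```

Request:
move_arm([
  {"fingers": 28, "translation": [0, 2, 0], "turn": 0},
])

```text
t: 21.95
eef_pos: [0.4691, -0.1181, 0.0193]
tool_rot: [-0.0, -0.666, 0.746, 0.0]
contact_force: [-0.8, -1.6, -0.4]
gripper_width: 0.332
```

Request:
move_arm([
  {"fingers": 28, "translation": [0, 2, 0], "turn": 0},
])

```text
t: 22.08
eef_pos: [0.4691, -0.116, 0.0193]
tool_rot: [-0.0, -0.666, 0.746, 0.0]
contact_force: [0.2, -2.5, -0.3]
gripper_width: 0.326
```

Request:
move_arm([
  {"fingers": 28, "translation": [0, 2, 0], "turn": 0},
])

```text
t: 22.2
eef_pos: [0.4691, -0.1139, 0.0193]
tool_rot: [-0.0, -0.666, 0.746, 0.0]
contact_force: [-0.5, -2.0, 0.8]
gripper_width: 0.329
```

Request:
move_arm([
  {"fingers": 28, "translation": [0, 2, 0], "turn": 0},
])

```text
t: 22.32
eef_pos: [0.4691, -0.1119, 0.0193]
tool_rot: [-0.0, -0.666, 0.746, 0.0]
contact_force: [0.4, -0.2, 0.1]
gripper_width: 0.332
```

Request:
move_arm([
  {"fingers": 28, "translation": [0, -4, 0], "turn": 0},
  {"fingers": 28, "translation": [0, 0, 0], "turn": 0},
])

```text
t: 22.58
eef_pos: [0.4691, -0.1163, 0.0193]
tool_rot: [-0.0, -0.666, 0.746, 0.0]
contact_force: [-0.6, -0.3, -0.2]
gripper_width: 0.33
```

Request:
move_arm([
  {"fingers": 28, "translation": [0, 0, 0], "turn": 0},
])

```text
t: 22.7
eef_pos: [0.4691, -0.1161, 0.0193]
tool_rot: [0.0, -0.666, 0.746, 0.0]
contact_force: [1.5, 0.1, -1.0]
gripper_width: 0.331
```

Request:
move_arm([
  {"fingers": 28, "translation": [0, 0, 0], "turn": 0},
])

```text
t: 22.82
eef_pos: [0.4691, -0.116, 0.0193]
tool_rot: [0.0, -0.666, 0.746, 0.0]
contact_force: [0.5, -0.4, 0.7]
gripper_width: 0.329
```

```bash
python3 - <<'E'
from h import *
cv2.imwrite("pics/w10.png",read_camera("wrist"));o=get_obs();q=o["tool_rot"]
print(o["eef_pos"],2*np.arctan2(q[2],q[1])-2*np.pi,o["contact_force"],o["gripper_width"],o["t"])
E
```

```text
[ 0.46913737 -0.11601634  0.01931195] -1.6830281071094424 [ 0.03696997  0.66956632 -0.86974635] 0.3310310435037826 22.875
```

View pics/w10.png

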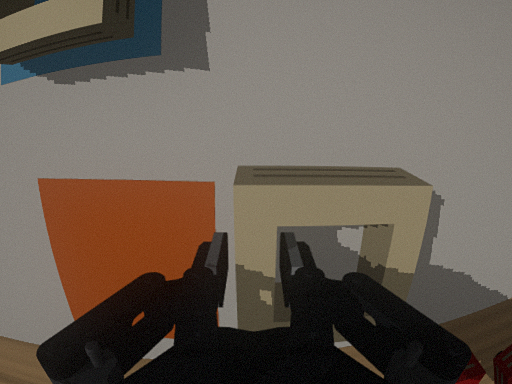

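Request:
move_arm([
  {"fingers": 42, "translation": [0, 0, 0], "turn": 0},
  {"fingers": 42, "translation": [0, 0, 50], "turn": 0},
  {"fingers": 42, "translation": [0, 0, 50], "turn": 0},
  {"fingers": 42, "translation": [23, 41, 0], "turn": 0.0545},
  {"fingers": 42, "translation": [23, 41, 0], "turn": 0.0545},
  {"fingers": 42, "translation": [23, 41, 0], "turn": 0.0545},
  {"fingers": 42, "translation": [23, 41, 0], "turn": 0.0545},
  {"fingers": 42, "translation": [23, 41, 0], "turn": 0.0545},
  {"fingers": 42, "translation": [22.5, 40, 0], "turn": 0.0545},
  {"fingers": 42, "translation": [0, 0, 0], "turn": 0},
])

```text
t: 24.12
eef_pos: [0.6073, 0.134, 0.1194]
tool_rot: [-0.002, 0.781, -0.625, -0.001]
contact_force: [-0.7, -0.1, 0.5]
gripper_width: 0.488
```

Request:
move_arm([
  {"fingers": 28, "translation": [0, 0, 0], "turn": 0},
  {"fingers": 28, "translation": [0, 0, -45], "turn": 0},
  {"fingers": 28, "translation": [0, 0, -20], "turn": 0},
  {"fingers": 28, "translation": [0, 0, 0], "turn": 0},
])

```text
t: 24.62
eef_pos: [0.6052, 0.1275, 0.0529]
tool_rot: [0.002, 0.778, -0.628, -0.001]
contact_force: [-0.6, -0.1, -0.6]
gripper_width: 0.33
```

```bash
python3 - <<'E'
from h import *
cv2.imwrite("pics/w11.png",read_camera("wrist"));o=get_obs();q=o["tool_rot"]
print(o["eef_pos"],2*np.arctan2(q[2],q[1]),o["contact_force"],o["gripper_width"],o["t"])
E
```

```text
[0.60633464 0.12816082 0.05427327] -1.3569158857602694 [-0.73992198  0.60744118  0.65391669] 0.32795784612561596 24.675
```

View pics/w11.png

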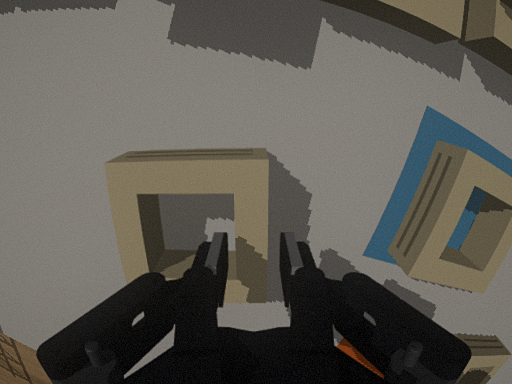

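Request:
move_arm([
  {"fingers": 28, "translation": [0, 0, -25], "turn": 0},
  {"fingers": 28, "translation": [0, 0, -10], "turn": 0},
  {"fingers": 28, "translation": [0, 0, 0], "turn": 0},
  {"fingers": 28, "translation": [0, 5, 0], "turn": 0},
  {"fingers": 28, "translation": [0, 5, 0], "turn": 0},
  {"fingers": 28, "translation": [0, 2, 0], "turn": 0},
  {"fingers": 28, "translation": [0, 2, 0], "turn": 0},
])

```text
t: 25.55
eef_pos: [0.6073, 0.1418, 0.0199]
tool_rot: [0.0, 0.779, -0.628, 0.001]
contact_force: [-0.1, -5.0, 3.7]
gripper_width: 0.327
```

Request:
move_arm([
  {"fingers": 28, "translation": [0, 2, 0], "turn": 0},
])

```text
t: 25.68
eef_pos: [0.6073, 0.1437, 0.0199]
tool_rot: [0.0, 0.779, -0.628, 0.001]
contact_force: [0.3, -5.6, 3.9]
gripper_width: 0.33
```

Request:
move_arm([
  {"fingers": 28, "translation": [0, 2, 0], "turn": 0},
])

```text
t: 25.8
eef_pos: [0.6073, 0.1457, 0.0198]
tool_rot: [0.0, 0.778, -0.628, 0.001]
contact_force: [-0.2, -5.4, 4.5]
gripper_width: 0.329
```

Request:
move_arm([
  {"fingers": 28, "translation": [0, 2, 0], "turn": 0},
])

```text
t: 25.92
eef_pos: [0.6072, 0.1477, 0.0198]
tool_rot: [0.0, 0.779, -0.628, 0.001]
contact_force: [0.4, -4.4, 4.4]
gripper_width: 0.327
```

Request:
move_arm([
  {"fingers": 28, "translation": [0, 2, 0], "turn": 0},
])

```text
t: 26.05
eef_pos: [0.6072, 0.1497, 0.0198]
tool_rot: [0.0, 0.779, -0.628, 0.001]
contact_force: [0.3, -4.9, 4.9]
gripper_width: 0.326
```

Request:
move_arm([
  {"fingers": 28, "translation": [0, 2, 0], "turn": 0},
])

```text
t: 26.18
eef_pos: [0.6072, 0.1516, 0.0199]
tool_rot: [0.0, 0.778, -0.628, 0.001]
contact_force: [-0.5, -5.8, 4.8]
gripper_width: 0.324
```

Request:
move_arm([
  {"fingers": 28, "translation": [0, 2, 0], "turn": 0},
])

```text
t: 26.3
eef_pos: [0.6073, 0.1536, 0.0199]
tool_rot: [0.0, 0.778, -0.628, 0.001]
contact_force: [0.2, -5.3, 5.0]
gripper_width: 0.329
```

Request:
move_arm([
  {"fingers": 28, "translation": [0, -4, 0], "turn": 0},
  {"fingers": 42, "translation": [0, 0, 0], "turn": 0},
  {"fingers": 42, "translation": [0, 0, 50], "turn": 0},
  {"fingers": 42, "translation": [0, 0, 50], "turn": 0},
  {"fingers": 42, "translation": [-23, -44, 0], "turn": -0.0545},
  {"fingers": 42, "translation": [-23, -44, 0], "turn": -0.0545},
  {"fingers": 42, "translation": [-23, -44, 0], "turn": -0.0545},
  {"fingers": 42, "translation": [-23, -44, 0], "turn": -0.0545},
  {"fingers": 42, "translation": [-23, -44, 0], "turn": -0.0545},
  {"fingers": 42, "translation": [-22.5, -45, 0], "turn": -0.0545},
])

```text
t: 27.55
eef_pos: [0.4685, -0.1147, 0.1194]
tool_rot: [0.0, -0.666, 0.746, -0.0]
contact_force: [0.7, -0.2, -0.1]
gripper_width: 0.49
```

Request:
move_arm([
  {"fingers": 42, "translation": [0, 0, 0], "turn": 0},
  {"fingers": 42, "translation": [0, 0, -45], "turn": 0},
  {"fingers": 42, "translation": [0, 0, -20], "turn": 0},
  {"fingers": 42, "translation": [0, 0, 0], "turn": 0},
])

```text
t: 28.05
eef_pos: [0.4685, -0.1125, 0.0531]
tool_rot: [-0.0, -0.667, 0.745, 0.001]
contact_force: [-1.1, -0.6, 0.7]
gripper_width: 0.493
```

```bash
python3 - <<'E'
from h import *
cv2.imwrite("pics/w12.png",read_camera("wrist"));o=get_obs();q=o["tool_rot"]
print(o["eef_pos"],2*np.arctan2(q[2],q[1])-2*np.pi,o["contact_force"],o["gripper_width"],o["t"])
E
```

```text
[ 0.46936798 -0.11279811  0.05414121] -1.6811931350519522 [0.57499505 0.40549011 0.29379945] 0.49396647272700667 28.1
```

View pics/w12.png

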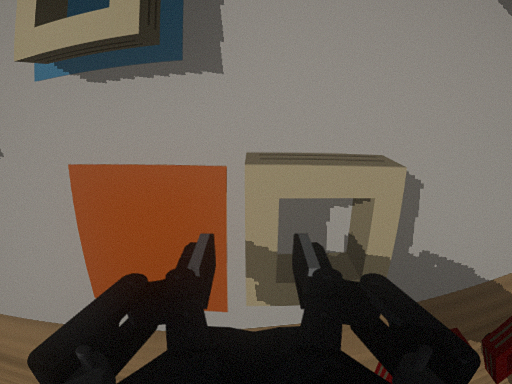

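Request:
move_arm([
  {"fingers": 42, "translation": [0, -4, -15], "turn": 0},
  {"fingers": 42, "translation": [0, 0, -20], "turn": 0},
  {"fingers": 24, "translation": [0, 0, 0], "turn": 0},
  {"fingers": 24, "translation": [0, 0, 0], "turn": 0},
  {"fingers": 10, "translation": [0, 0, 0], "turn": 0},
  {"fingers": 10, "translation": [0, 0, 0], "turn": 0},
  {"fingers": 10, "translation": [0, 0, 0], "turn": 0},
], newtons=20)

```text
t: 28.98
eef_pos: [0.4698, -0.1181, 0.02]
tool_rot: [0.0, -0.666, 0.746, -0.001]
contact_force: [-0.7, 0.9, 6.9]
gripper_width: 0.203
```

Request:
move_arm([
  {"fingers": 10, "translation": [-1, 7, 0], "turn": -0.003},
  {"fingers": 10, "translation": [-1, 15, 0], "turn": -0.003},
  {"fingers": 10, "translation": [-1, 15, 0], "turn": -0.004},
  {"fingers": 10, "translation": [-1, 15, 0], "turn": -0.004},
  {"fingers": 10, "translation": [-1, 15, 0], "turn": -0.004},
  {"fingers": 10, "translation": [-1, 15, 0], "turn": -0.004},
  {"fingers": 10, "translation": [-1, 15, 0], "turn": -0.004},
  {"fingers": 10, "translation": [-1, 15, 0], "turn": 0},
  {"fingers": 10, "translation": [-2, 10, 0], "turn": 0},
  {"fingers": 10, "translation": [0, 0, 0], "turn": 0},
])

```text
t: 30.22
eef_pos: [0.4598, 0.0053, 0.02]
tool_rot: [0.001, -0.657, 0.754, -0.0]
contact_force: [-0.8, 2.8, 7.4]
gripper_width: 0.205
```

```bash
python3 - <<'E'
from h import *
cv2.imwrite("pics/w13.png",read_camera("wrist"));o=get_obs();q=o["tool_rot"]
print(o["eef_pos"],2*np.arctan2(q[2],q[1])-2*np.pi,o["contact_force"],o["gripper_width"],o["t"])
E
```

```text
[0.45983926 0.00529097 0.02002223] -1.7077553602353008 [-0.65743236  3.26417007  7.03837758] 0.20946120287148678 30.275
```

View pics/w13.png

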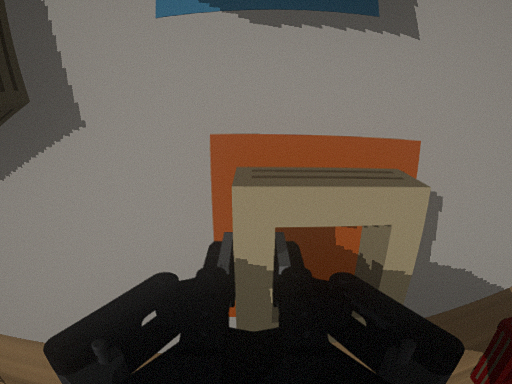

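Request:
move_arm([
  {"fingers": 42, "translation": [0, 0, 0], "turn": 0},
  {"fingers": 42, "translation": [0, 0, 0], "turn": 0},
  {"fingers": 42, "translation": [0, 0, 0], "turn": 0},
  {"fingers": 42, "translation": [0, 0, 40], "turn": 0},
  {"fingers": 42, "translation": [0, 0, 60], "turn": 0},
  {"fingers": 42, "translation": [0, -55, 30], "turn": 0},
  {"fingers": 42, "translation": [0, -60, 0], "turn": 0},
  {"fingers": 42, "translation": [0, -60, 0], "turn": 0},
  {"fingers": 42, "translation": [0, -60, 0], "turn": 0},
  {"fingers": 42, "translation": [0, -50, 0], "turn": 0},
])

```text
t: 31.52
eef_pos: [0.4584, -0.2836, 0.1492]
tool_rot: [-0.0, -0.656, 0.755, -0.0]
contact_force: [0.1, 0.1, 0.5]
gripper_width: 0.49
```

```bash
python3 - <<'E'
from look import *
ims=look("f14",dict(C=(.639,-.026,-.11),A=(.455,-.03,-.14),B=(.6,.194,.22)),each=True)
print(get_obs()["contact_force"])
for n in("house_l","house_bar","house_tower"):
    for r in place_of("top",n)[:1]: print(n,round(r["conf"],2),np.round(px2w("top",r["xy"],.008),3))
E
```

```text
C ['top'] [ 0.639  -0.0256 -0.1079] 91.3
C ['scene'] [ 0.6366 -0.0284 -0.1287] 59.4
C ['top', 'scene'] [ 0.6379 -0.0274 -0.1083] 176.9
A ['top'] [ 0.4679 -0.0141 -0.0568] 477.6
A ['scene'] [ 0.4705 -0.0298 -0.1037] 447.1
A ['top', 'scene'] [ 0.4687 -0.0165 -0.07  ] 949.6
B ['top'] [0.6001 0.1848 0.2401] 47.6
B ['scene'] [0.597  0.1827 0.2342] 50.0
B ['top', 'scene'] [0.5981 0.1833 0.2296] 133.6
t 31.625
[-0.19358339 -0.35741206  0.21146261]
house_l 0.85 [ 0.68  -0.325  0.008]
house_tower 0.74 [0.545 0.462 0.008]
```

View pics/f14_top.png

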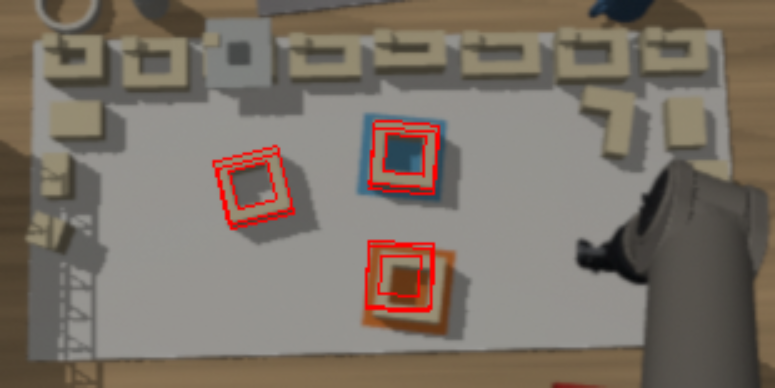

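View pics/f14_scene.png

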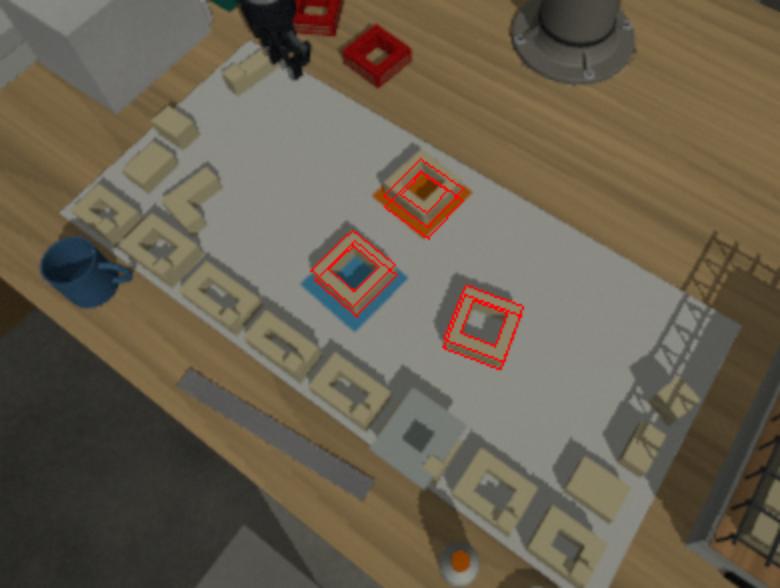

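```bash
sed -i 's|^    f=im.astype(float); return .*|    f=im.astype(float); return ((f[...,0]/(f[...,2]+1)<0.86)\&(f[...,0]/(f[...,2]+1)>0.52)\&(f[...,2]>30)).astype(np.uint8)|' h.py
python3 - <<'E'
from look import *
ims=look("f15",dict(A=(.455,-.03,-.14),C=(.639,-.026,-.11)),each=True)
i=ims[0][100:220,220:310];cv2.imwrite("pics/z15.png",cv2.resize(i,None,fx=5,fy=5,interpolation=cv2.INTER_CUBIC))
print(get_obs()["contact_force"])
E
```

```text
A ['top'] [ 0.4535 -0.0298 -0.0956] 174.2
A ['scene'] [ 0.4518 -0.0314 -0.1316] 125.1
A ['top', 'scene'] [ 0.4528 -0.0307 -0.1318] 314.7
C ['top'] [ 0.639  -0.0256 -0.1079] 92.3
C ['scene'] [ 0.6372 -0.0279 -0.1237] 56.1
C ['top', 'scene'] [ 0.6386 -0.0277 -0.1189] 181.1
t 31.875
[0.55849093 0.39214569 0.36834612]
```

View pics/f15_top.png

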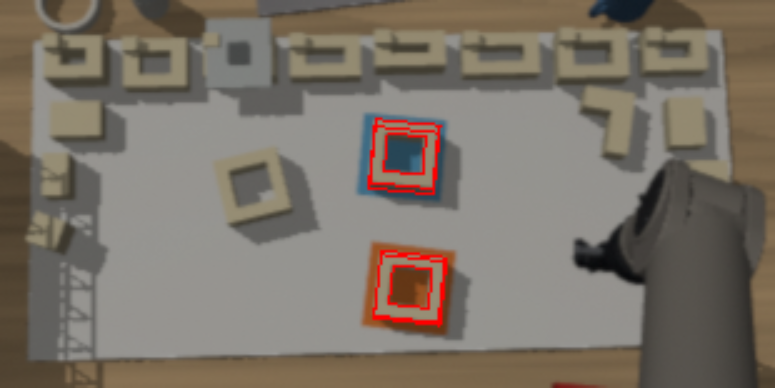

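View pics/z15.png

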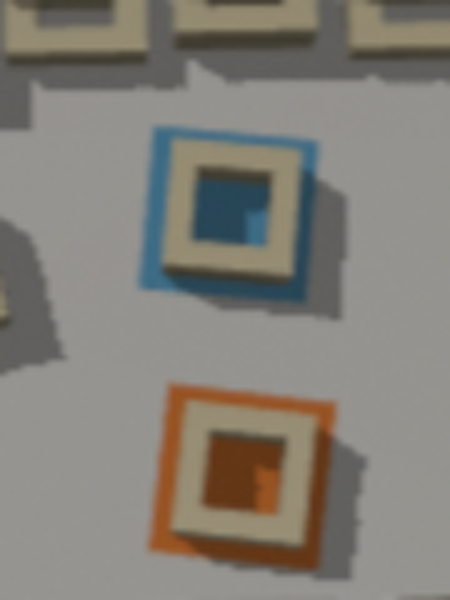

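```bash
python3 -c "
from station import *
print(hand_in(),get_obs()['t'])"
```

```text
the job is handed in; nothing more can be done
the job is handed in; nothing more can be done
```

I slid all three blocks to feel their drag, put the hardest-dragging one on the blue plot and the easiest on the orange plot, and handed the job in at about 32 s. The hand-in gives no verdict.

| Block (starting place) | Drag felt | Feet, by my reading | Final position |
|---|---|---|---|
| Left | about 6 to 6.5 N with almost no vertical load | rubber | on blue, about 5 mm off centre in x and 2 mm in y, within about 0.02 rad of square |
| Right | about 1 to 1.7 N | felt | on orange, within about 2 mm and 0.05 rad by either camera |
| Upper left | 2 to 2.3 N while the finger lifted slightly, 5 to 6 N with 4 to 5 N pressing down | card | left on the board at about (0.60, 0.18), about 0.2 m or more from both plots' centres |

- **Drag readings:** the single readings were noisy, by roughly 0.7 N. The felt block read higher than the listed 0.6 N, so I tested it and the card block a second time. The order of the three was the same at comparable loads.
- **Houses:** the network found the L-shaped house within 2 mm of its first reading. The tower came out about 14 mm away in x, but the arm never went near it and the tower stands in the same place in the pictures. I put that down to the network. The bar-shaped house was not reported by the network in the last top view because the arm hid it there. In the last scene picture it looks unmoved, but I did not measure it.
- **Blocks and gripper:** while I held the rubber block gripped just before release, the wrist read up to 6.7 N pulling down, so the grip was carrying much of its weight. The tool height changed by less than 2 mm. The gripper was clear of everything at hand-in.

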